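# Match, zero and gauge a replacement heat-spreader bracket

## Task

Find the new bracket whose shape matches the old black one lying on the yellow mat, and check it on the bench comparator: first press the orange zero key fully while the brass master is still in the comparator, then lift the master out and lay it flat on the middle of its green pad. Take the matching bracket from the blue tray, press it straight and fully home on the comparator's seat between the fixed fence and the sprung jaw, let go, and then press the green record key fully. Leave the other new brackets, the old ones and everything else on the bench where they are.

Things in the scene. Friction and masses are not known exactly. Their poses are not given: they have to be found in the camera images.
- new_u: New bracket, bright aluminium, one of three in the blue tray, U-shaped: both feet point to its +y; spine 60 x 14 mm along x, 14 mm high; feet 14 mm long along x at the very ends, reaching 24 mm from the middle line; the middle 32 mm is free to grip across its 14 mm width. Origin: underside, middle of the spine; z up, 50 g
- new_z: New bracket, bright aluminium, one of three in the blue tray, Z-shaped: the foot at its +x end points to +y, the one at its -x end to -y; spine 60 x 14 mm along x, 14 mm high; feet 14 mm long along x at the very ends, reaching 24 mm from the middle line; the middle 32 mm is free to grip across its 14 mm width. Origin: underside, middle of the spine; z up, 50 g
- new_t: New bracket, bright aluminium, one of three in the blue tray, T-shaped: two feet at its +x end, one to +y and one to -y; its -x end is plain; spine 60 x 14 mm along x, 14 mm high; feet 14 mm long along x at the very ends, reaching 24 mm from the middle line; the middle 32 mm is free to grip across its 14 mm width. Origin: underside, middle of the spine; z up, 50 g
- old_u: Old removed bracket, black, same shape and size as new_u (U-shaped: both feet point to its +y). One of the three old brackets lies on the yellow mat and is the sample to match; the other two lie in the red dish far left (190 x 100 mm, walls 14 mm high) and do not count. Origin: under the middle of the spine
- old_z: Old removed bracket, black, same shape and size as new_z (Z-shaped: the foot at its +x end points to +y, the one at its -x end to -y). One of the three old brackets lies on the yellow mat and is the sample to match; the other two lie in the red dish far left (190 x 100 mm, walls 14 mm high) and do not count. Origin: under the middle of the spine
- old_t: Old removed bracket, black, same shape and size as new_t (T-shaped: two feet at its +x end, one to +y and one to -y; its -x end is plain). One of the three old brackets lies on the yellow mat and is the sample to match; the other two lie in the red dish far left (190 x 100 mm, walls 14 mm high) and do not count. Origin: under the middle of the spine
- sample_mat: Yellow mat 110 x 110 x 4 mm at the right end of the stock tray, holding the one sample. Origin: centre of its underside. The sample's origin lies within 30 mm of it
- stock: Blue open tray 104 (x) x 304 (y) mm, walls 16 mm high and 4 mm thick, floor top 4 mm above its origin, with three bays side by side along its y, 96 mm square inside, bay centres about 100 mm apart. One new bracket lies in each bay, turned any way. Origin: centre of its underside
- gauge: Comparator, fixed; dark base 190 x 80 x 12 mm; x = measuring axis, origin at its underside below the seat. Fence face at x = -30 mm, sprung steel jaw face at x = +26 mm when empty (parts are 60 mm long). Above 10 mm over the seat both lean outwards 9 mm (tops 34 mm over the seat), so a part pressed down from above opens the jaw. Head at +x, block at -x: under 56 mm high; free beside the seat
- seat (a point): Centre of the comparator's seat, on its top face (12 mm above the table). A part home here lies flat, its origin within 5 mm of this point along the comparator's x and 10 mm along y, its x axis along the comparator's x, either way round
- jaw (a joint): How far the sprung jaw is pushed back from rest along the comparator's +x, m: 0 when empty, 0.004 with a 60 mm part or the master home; stop at 0.012. Spring about 1.6 N at rest and 3.2 N at 0.004
- master: Brass master block 60 (x) x 20 (y) x 14 mm, 140 g, in the comparator at the start, its length along the measuring axis. Origin: centre of its underside. Grip across its 20 mm width
- master_pad: Green pad 90 (x) x 60 (y) x 6 mm, fixed, between comparator and read-out. Origin: centre of its underside; top 6 mm above that
- readout: Grey read-out box 110 (x) x 150 (y) x 30 mm, fixed, on the right; the two keys lie along its y, 80 mm apart. Origin: centre of its underside
- zero_key_top (a point): Middle of the top of the orange zero key (28 mm across, at the read-out's +y side)
- zero_key (a joint): Travel of the zero key downwards, m: 0 released, 0.006 fully pressed (about 5 N, springs back)
- record_key_top (a point): Middle of the top of the green record key (28 mm across, at the read-out's -y side)
- record_key (a joint): Travel of the record key downwards, m: 0 released, 0.006 fully pressed (about 5 N, springs back)
- flux: Bystander: small amber bottle, 34 mm across, 85 mm tall, on the right. Origin: underside
- spool: Bystander: steel solder reel, 52 mm across, 36 mm tall, on the left. Origin: underside
- driver: Bystander: red screwdriver 170 mm long, lying between the robot and the comparator
- tin: Bystander: low steel bowl, 72 mm across, 32 mm high, right of the yellow mat. Origin: underside
- relay: Bystander: black relay block 28 x 18 x 22 mm beyond the stock tray. Origin: underside
- trimmer: Bystander: white 26 mm square trimmer with a blue stub, 26 mm high, beyond the stock tray. Origin: underside
Things that resemble listed ones, but are neither listed nor needed, are in the scene too. Leave any purple or turquoise look-alike of the old_z alone. Leave any red look-alike of the readout alone.

How it is judged:
By the outcome, as a careful person would: the job done as asked, in the order asked, and still so for the second after the job is handed in, with the robot touching nothing.
It also fails if it takes over 64 s, if anything falls off the work surface, if the arm or the gripper's body presses on something with over 40 N, if the wrist force passes 120 N, or if a joint passes its speed limit or range.

## Robot

A 7-joint arm with a two-finger parallel gripper is mounted at the origin on the work surface. World frame = base frame: x ahead of the robot, y to its left, z up, the work surface at z = 0. Lengths are in mm, angles in rad, forces in N, time in s.
With the tool pointing down it reaches from about 400 to 875 mm from the base axis. Payload 4.4 kg.
Tool frame: the origin (TCP) lies at the very end of the fingers, on their centre line; the grasp point (between the pads) lies 19 mm behind it (tcp_to_grasp is the distance from the TCP to the grasp point, in mm); z points along the fingers, y is the line along which they close (so a half turn about z gives the same grasp; the last joint's range is limited). The gripper opens to 85 mm and grips with 20 to 120 N. Pads are 22 mm wide; open, the fingers measure 114 mm over their backs; the gripper's body (76 mm by 85 mm) begins 54 mm behind the grasp point. The pads swing forward as they close: fully open they stand 13 mm farther back than shut.
Start: joints at [-1.269, 0.628, 0.038, 1.517, -0.027, 0.996, -0.02], TCP at [233.694, 606.552, 231.313] pointing down, gripper open.
Joint ranges: [-3.06, 3.06], [-0.37, 2.12], [-1.25, 1.32], [0.18, 2.47], [-1.1, 4.24], [0.23, 1.98], [-2.94, 2.94]. Speed limits (rad/s): [2.57, 2.57, 3.14, 3.14, 3.14, 3.14, 3.14].

## Interface

Orientations are given as a unit quaternion [x, y, z, w].
In Python, from station import * gives the robot as it stands.
- The arm moves only by the tool move_arm, never from a script. Its argument "motion" is a list that holds one entry, the list of rows, each a list of 5 numbers: the shift along the tool's x, y, z normalised to -1 to 1, where 1 is 0.2 m, then the turn about the tool's z normalised to -1 to 1, where 1 is pi/2 rad, then the finger opening in mm, from 0 to 85.4. A call has 1 to 8 rows; each row is the pose to reach, as a shift and turn from the pose commanded when the call began, along the tool's axes at that moment; what a row does not reach only later rows make up. A row lasts 1/12 s, in which the tool goes at most 41.7 mm and 7.16 degrees, less where a joint would pass 70% of its speed; a pose out of reach is approached as far as the arm can. A call with a number of a shift or a turn outside -1 to 1 is refused whole. A call with a gripper value outside its range is refused whole. The fingers move at their own pace and stop on an object; the grip force is fixed at half the most. Time passes only in rows, so rows that repeat a pose let the fingers close. It gives the time, the measured TCP pose, the force, the opening and the grip force at its end, in the units of the state.
- state(): the state, without advancing time (a new reading comes with each control period).
- capture(name): name is "scene" or "top" or "wrist"; returns (picture, depth): 480x640x3 uint8, red, green, blue; 480x640 float32, mm along the optical axis (not along the pixel's ray), 0 where there is no reading.
- camera_info(name): a dict with "camera_matrix" (3x3 intrinsics, pixels), "k1" (the pictures are not rectified: a ray, as slopes to the right and down, at radius r is drawn at 1 + k1 r^2 times it, then the intrinsics apply), "position" and "attitude" of the camera in the world; the wrist camera has in their place "hand_eye" (4x4, takes a point from camera to tool coordinates, whose origin is the TCP and whose axes are the flange's). Camera axes: x right, y down, z forward; pixel columns grow to the right and rows downward; lengths in mm; the calibration is good to about 2 mm. A picture is of the moment at which its call begins: read the wrist's pose just before it. camera_info takes no time and is no camera call.
- finish_job(): hands the job in; it is judged then, once.
The state is a dict: "t": time; "joints": joint angles; "qd": joint speeds; "joint_efforts": joint torques, N m; "ee_pos": TCP position; "tool_rot": TCP orientation; "wrist_force": force on the tool from outside, world axes, zero at the start; "torque": the same for the moment, N m; "opening": finger opening in mm; "gripper_force": force on a finger pad.
Only numpy, scipy, OpenCV 4.12 (cv2) and the standard library are available. Lean on these libraries where they do the work, as an engineer would, in place of code of your own. Each camera call takes 0.05 s, during which the arm holds its last target. There are 200 camera calls.

## Working session

There is one attempt and no reset: what is moved stays moved. The work goes in short steps, Python scripts to look and compute and a tool call to move; the robot and the scene stay as the last step left them, time stands still between calls to the robot, and variables do not carry over. Pictures are saved under pics/ and viewed, at most 10 in all, crops included, and the job is handed in when it is done.

Besides the shell and the picture viewer there is one more tool, called after "Call:" as name(argument=value, ...), one argument or row to a line, values as JSON. move_arm: Moves the arm, as the interface text tells. Its arguments: {"type":"object","properties":{"motion":{"type":"array"}},"required":["motion"]}

```bash
mkdir -p pics; ls; cat > h.py <<'E'
from station import *
import numpy as np, cv2
from scipy.spatial.transform import Rotation as R
def cam(name,st=None):
    c=camera_info(name);K=np.array(c["camera_matrix"])
    if name=="wrist":
        T=np.array(c["hand_eye"]);Rt=R.from_quat(st["tool_rot"]).as_matrix()
        return K,c["k1"],np.array(st["ee_pos"])+Rt@T[:3,3],Rt@T[:3,:3]
    a=np.array(c["attitude"]);
    Rm=R.from_quat(a).as_matrix() if a.size==4 else a.reshape(3,3)
    return K,c["k1"],np.array(c["position"]),Rm
def px2w(C,uv,z):
    K,k1,p,Rm=C;uv=np.asarray(uv,float).reshape(-1,1,2)
    n=cv2.undistortPoints(uv,K,np.array([k1,0,0,0,0.]))[:,0]
    d=np.c_[n,np.ones(len(n))]@Rm.T
    return p+d*((z-p[2])/d[:,2])[:,None]
def w2px(C,P):
    K,k1,p,Rm=C
    Rcw=Rm.T;return cv2.projectPoints(np.asarray(P,float).reshape(-1,1,3),cv2.Rodrigues(Rcw)[0],-Rcw@p,K,np.array([k1,0,0,0,0.]))[0][:,0]
def snap(name,f):
    st=state();im,d=capture(name);im=cv2.cvtColor(im,cv2.COLOR_RGB2BGR)
    cv2.imwrite(f"pics/{f}.png",im);np.save(f"pics/{f}.npy",d);return im,d,cam(name,st)
E
python3 - <<'E'
from h import *
s=state();print(s["t"],s["ee_pos"],s["tool_rot"],s["opening"])
for n in("scene","top","wrist"):print(n,camera_info(n))
snap("top","top0");snap("scene","scene0")
E
```

```text
pics
0.0 [233.47135591 605.95574653 230.40746242] [ 1.82880201e-01  9.83134765e-01 -9.18351993e-04 -1.51308757e-04] 85.37535572153242
scene {'camera_matrix': array([[479.92386721,   0.        , 318.57799337],
       [  0.        , 479.92386721, 245.55889543],
       [  0.        ,   0.        ,   1.        ]]), 'k1': -0.0632469225626274, 'position': array([1399.47487479,   10.40199255,  599.18325817]), 'attitude': array([ 0.62967926,  0.60416363, -0.34666627, -0.34396633])}
top {'camera_matrix': array([[550.78802785,   0.        , 316.80612405],
       [  0.        , 550.78802785, 238.86314807],
       [  0.        ,   0.        ,   1.        ]]), 'k1': -0.022633782131077803, 'position': array([ 373.70671161,    2.35961595, 1277.92468371]), 'attitude': array([-0.70086022,  0.71012465, -0.03883704,  0.05486007])}
wrist {'camera_matrix': array([[426.16405022,   0.        , 317.30720379],
       [  0.        , 426.16405022, 243.54882127],
       [  0.        ,   0.        ,   1.        ]]), 'k1': -0.08991182124799284, 'hand_eye': array([[-5.83127929e-04, -9.61888633e-01, -2.73440884e-01,
         7.08403222e+01],
       [ 9.99999824e-01, -5.91073910e-04, -5.33224973e-05,
        -4.04023360e-01],
       [-1.10333468e-04, -2.73440867e-01,  9.61888809e-01,
        -1.41639719e+02],
       [ 0.00000000e+00,  0.00000000e+00,  0.00000000e+00,
         1.00000000e+00]])}
```

View pics/top0.png

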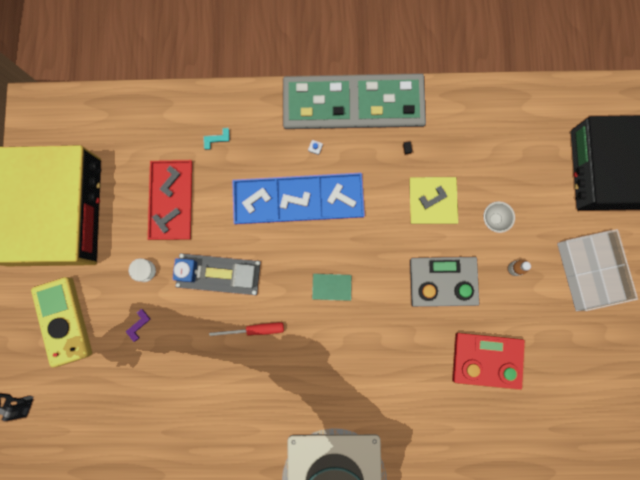

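View pics/scene0.png

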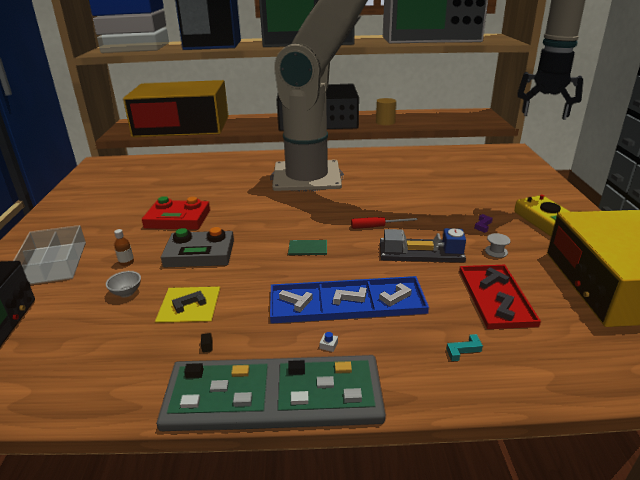

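The top view shows the sample on the yellow mat at (433,198). The three new brackets are in the blue tray at (256,201), (296,201) and (341,195), and the comparator with the master is at (218,273). The pad is at (332,287), and the grey read-out's keys are at (429,291) orange and (465,291) green. The red box at (489,360), the purple Z at (139,325) and the turquoise Z at (217,138) are decoys. Next I'll enlarge the mat and tray and measure.

```bash
python3 - <<'E'
from h import *
im=cv2.imread("pics/top0.png");d=np.load("pics/top0.npy");C=cam("top")
a=cv2.resize(im[165:235,225:470],None,fx=3.2,fy=3.2,interpolation=cv2.INTER_CUBIC)
b=cv2.resize(im[245:325,165:365],None,fx=3.92,fy=3.92,interpolation=cv2.INTER_CUBIC)
cv2.imwrite("pics/crop1.png",np.vstack([a,b[:,:a.shape[1]]] ))
hsv=cv2.cvtColor(im,cv2.COLOR_BGR2HSV);H,S,V=cv2.split(hsv)
def blobs(m,box,z,nm,amin=20):
    x0,y0,x1,y1=box;M=np.zeros(m.shape,np.uint8);M[y0:y1,x0:x1]=m[y0:y1,x0:x1]*255
    for c in cv2.findContours(M,cv2.RETR_EXTERNAL,cv2.CHAIN_APPROX_NONE)[0]:
        if cv2.contourArea(c)<amin:continue
        P=px2w(C,c[:,0].astype(float),z)[:,:2].astype(np.float32)
        r=cv2.minAreaRect(P);m0=cv2.moments(c);cc=[m0['m10']/m0['m00'],m0['m01']/m0['m00']]
        print(nm,"px",np.round(cc,1),"cen",np.round(px2w(C,cc,z)[0,:2],1),"rect",np.round(r[0],1),np.round(r[1],1),round(r[2],1))
blobs((H>15)&(H<35)&(S>80)&(V>120),(195,255,250,290),26,"master")
blobs((H>60)&(H<95)&(S>60),(300,265,360,310),6,"pad")
blobs((H>8)&(H<25)&(S>130)&(V>120),(415,278,443,305),38,"zero")
blobs((H>50)&(H<80)&(S>100)&(V>80),(450,278,478,305),38,"rec")
blobs((S<50)&(V>140),(238,180,360,222),18,"new")
blobs((H>20)&(H<35)&(S>120)&(V>120),(400,170,465,230),4,"mat")
for p in [(429,291),(465,291),(445,302),(218,273),(242,275),(183,270),(332,287)]:
    z=C[2][2]-d[p[1],p[0]];print(p,d[p[1],p[0]],z)
E
```

```text
master px [218.4 272.8] cen [466.  255.9] rect [466.  255.8] [59.6 21.3] 83.3
pad px [331.6 286.8] cen [431.8  -2.6] rect [431.5  -2.3] [85.1 55.2] 88.9
zero px [428.9 291. ] cen [ 418.2 -219.7] rect [ 418.1 -219.9] [26.8 26.9] 87.9
rec px [465.  290.3] cen [ 418.6 -300.3] rect [ 418.2 -300.2] [26.7 29.1] 87.5
new px [294.7 200. ] cen [634.2  80.5] rect [634.1  80.8] [31.3 71. ] 7.0
new px [255.2 199. ] cen [638.  172.9] rect [635.6 171.1] [32.8 60.6] 35.0
new px [340.1 196.4] cen [640.9 -25.4] rect [638.  -32.7] [60.5 48.8] 61.9
mat px [448.4 182.4] cen [ 673.4 -281.4] rect [ 667.5 -267.2] [67.5 38.5] 89.1
mat px [414.2 180. ] cen [ 680.6 -201.2] rect [ 674.5 -206.4] [35.8 26.6] 89.1
(429, 291) 1215.7164 62.20825304798154
(465, 291) 1209.8442 68.08044543079404
(445, 302) 1231.0039 46.92077746204404
(218, 273) 1257.593 20.331666133919043
(242, 275) 1233.9745 43.95019640735654
(183, 270) 1233.7301 44.19458117298154
(332, 287) 1266.8379 11.086793087044043
```

View pics/crop1.png

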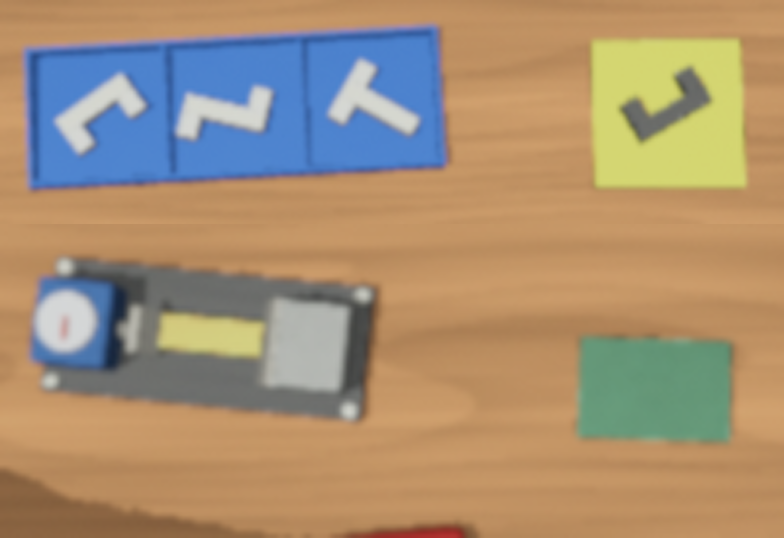

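The sample at (433,198) has both feet on the same side, so it is U-shaped. The candidates are the left bay (255,199), U; the middle bay (295,200), Z; and the right bay (340,196), T. new_u in the left bay matches, as the enlarged crop shows. Next I'll add a helper that computes shifts and find the key heights.

```bash
cat >> h.py <<'E'
def yaw(st):
    y=R.from_quat(st["tool_rot"]).as_matrix()[:,1];return np.degrees(np.arctan2(y[1],y[0]))
def plan(wps,p0=None,y0=None):
    "wps: (x,y,z,yaw of tool y deg) -> shift numbers per call"
    st=state();p=np.array(st["ee_pos"]) if p0 is None else np.array(p0,float);Y=yaw(st) if y0 is None else y0
    for w in wps:
        a=np.radians(Y);ty=np.array([np.cos(a),np.sin(a),0]);tx=np.array([-ty[1],ty[0],0])
        d=np.array(w[:3])-p;t=-((w[3]-Y+180)%360-180)
        print(w,"->",np.round([d@tx/200,d@ty/200,-d[2]/200,t/90],3),"dist",round(np.linalg.norm(d)),"turn",round(t));p=np.array(w[:3],float);Y=w[3]
def d2w(C,d,uv):
    u=np.round(uv).astype(int);K,k1,p,Rm=C
    n=cv2.undistortPoints(np.array(uv,float).reshape(1,1,2),K,np.array([k1,0,0,0,0.]))[0,0]
    return p+Rm@(np.array([n[0],n[1],1])*d[u[1],u[0]])
E
python3 - <<'E'
from h import *
d=np.load("pics/top0.npy");C=cam("top")
for p in [(429,291),(465,291),(420,302),(218,273),(242,275),(332,287),(380,330),(519,268)]: print(p,np.round(d2w(C,d,p),1))
s=state();print(yaw(s))
plan([(420,480,220,30),(480,300,200,-6),(460,60,180,-6),(420,-180,120,-6),(418,-220,60,-6)])
E
```

```text
(429, 291) [ 417.6 -217.4   52.2]
(465, 291) [ 416.3 -295.7   56.2]
(420, 302) [ 394.1 -200.9   26.4]
(218, 273) [465.5 256.5  26.7]
(242, 275) [458.7 198.   48.3]
(332, 287) [431.2  -3.4   7.1]
(380, 330) [ 331.9 -111.9   -2.3]
(519, 268) [ 464.7 -414.2   64.6]
68.9269704889442
(420, 480, 220, 30) -> [-1.097 -0.253  0.052  0.433] dist 225 turn 39
(480, 300, 200, -6) -> [-0.929 -0.19   0.1    0.4  ] dist 191 turn 36
(460, 60, 180, -6) -> [-1.204  0.026  0.1    0.   ] dist 242 turn 0
(420, -180, 120, -6) -> [-1.214 -0.073  0.3    0.   ] dist 251 turn 0
(418, -220, 60, -6) -> [-0.2    0.011  0.3    0.   ] dist 72 turn 0
```

Call:
move_arm(
  motion=[
    [[-1, -0.2, 0.05, 0.43, 0], [-1, -0.2, 0.05, 0.43, 0], [-1, -0.2, 0.05, 0.43, 0], [-1, -0.2, 0.05, 0.43, 0], [-1, -0.2, 0.05, 0.43, 0], [-1, -0.2, 0.05, 0.43, 0], [-1, -0.2, 0.05, 0.43, 0], [-1, -0.2, 0.05, 0.43, 0]],
  ],
)

```text
t: 0.77
ee_pos: [405.4, 497.4, 220.8]
tool_rot: [0.498, 0.867, -0.0, -0.001]
wrist_force: [-1.0, 0.6, 0.1]
opening: 0.0
gripper_force: 0.0
```

```bash
python3 - <<'E'
from h import *
s=state();print(s["t"],s["ee_pos"],yaw(s),s["joints"])
plan([(475,310,200,-6.5),(470,120,170,-6.5),(430,-70,150,-6.5),(418,-218,90,-6.5)])
E
```

```text
0.7667 [405.39351907 497.37328491 220.77587769] 30.29142878821572 [-1.05940027  0.63614734  0.21847478  1.55694213 -0.15810888  0.96688067
 -0.26355951]
(475, 310, 200, -6.5) -> [-0.985 -0.172  0.104  0.409] dist 201 turn 37
(470, 120, 170, -6.5) -> [-0.947  0.083  0.15  -0.   ] dist 192 turn 0
(430, -70, 150, -6.5) -> [-0.967 -0.091  0.1   -0.   ] dist 195 turn 0
(418, -218, 90, -6.5) -> [-0.742  0.024  0.3   -0.   ] dist 160 turn 0
```

Call:
move_arm(
  motion=[
    [[-1, -0.18, 0.1, 0.41, 0], [-1, -0.18, 0.1, 0.41, 0], [-1, -0.18, 0.1, 0.41, 0], [-1, -0.18, 0.1, 0.41, 0], [-1, -0.18, 0.1, 0.41, 0], [-1, -0.18, 0.1, 0.41, 0], [-1, -0.18, 0.1, 0.41, 0]],
  ],
)

```text
t: 1.35
ee_pos: [475.4, 305.4, 201.2]
tool_rot: [0.747, 0.664, -0.0, -0.0]
wrist_force: [-0.3, 1.0, 0.1]
opening: 0.0
gripper_force: 0.0
```

```bash
python3 - <<'E'
from h import *
s=state();print(s["t"],s["ee_pos"],yaw(s),s["joints"])
snap("wrist","w1")
plan([(470,120,170,-6.5),(430,-70,150,-6.5),(418,-218,90,-6.5)])
E
```

```text
1.35 [475.35416888 305.39395049 201.24471142] -6.73750146061832 [-0.87293923  0.57069101  0.38935138  1.799363   -0.28236201  0.82718705
 -0.46399932]
(470, 120, 170, -6.5) -> [-0.935  0.083  0.156  0.   ] dist 190 turn 0
(430, -70, 150, -6.5) -> [-0.967 -0.091  0.1   -0.   ] dist 195 turn 0
(418, -218, 90, -6.5) -> [-0.742  0.024  0.3   -0.   ] dist 160 turn 0
```

View pics/w1.png

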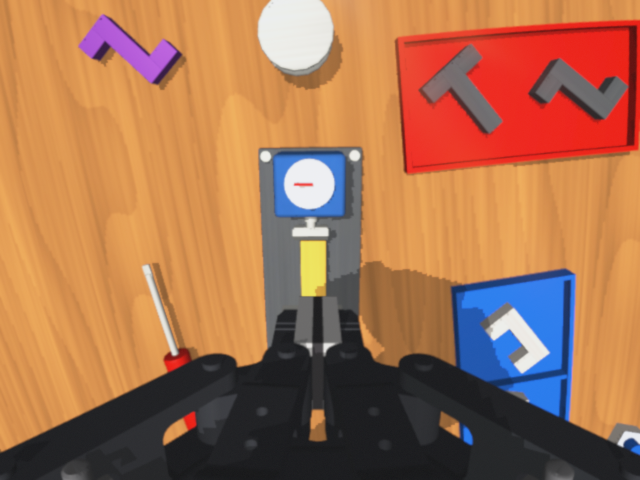

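The wrist picture shows the comparator with the master at (313,268) and new_u at (515,340). The red dish holds the old T and Z, which confirms the sample is a U.

```bash
python3 - <<'E'
from h import *
im=cv2.imread("pics/w1.png");H,S,V=cv2.split(cv2.cvtColor(im,cv2.COLOR_BGR2HSV))
K,k1,_,_=cam("top")
st=dict(ee_pos=[475.354,305.394,201.245],tool_rot=state()["tool_rot"]);C=cam("wrist",st)
def con(m,box):
    x0,y0,x1,y1=box;M=np.zeros(m.shape,np.uint8);M[y0:y1,x0:x1]=m[y0:y1,x0:x1]*255
    return max(cv2.findContours(M,cv2.RETR_EXTERNAL,cv2.CHAIN_APPROX_NONE)[0],key=cv2.contourArea)
def rect(c,z):
    r=cv2.minAreaRect(px2w(C,c[:,0].astype(float),z)[:,:2].astype(np.float32));return np.round(r[0],1),np.round(r[1],1),round(r[2],1)
print("master",rect(con((H>20)&(H<35)&(S>100)&(V>120),(290,230,340,305)),26))
print("gauge head blue",rect(con((H>100)&(H<125)&(S>150),(260,140,360,225)),50))
c=con((S<40)&(V>190),(470,290,560,380));print("U rect",rect(c,18))
q=cv2.approxPolyDP(c,3,True)[:,0];print(np.c_[q,np.round(px2w(C,q,18)[:,:2],1)])
E
```

```text
master (array([465.5, 265.2]), array([46.7, 20.4]), 82.8)
gauge head blue (array([471.1, 334.5]), array([44.4, 48.4]), 84.4)
U rect (array([634.1, 175.4]), array([30.5, 59.4]), 35.5)
[[512.  309.  628.3 207. ]
 [490.  326.  609.3 193.4]
 [490.  334.  609.4 185.7]
 [494.  339.  613.1 180.4]
 [508.  328.  625.3 189.4]
 [528.  350.  644.1 165.2]
 [514.  364.  631.8 152.7]
 [522.  372.  639.6 143.3]
 [548.  352.  662.8 160.5]]
```

Call:
move_arm(
  motion=[
    [[-0.95, 0.08, 0.15, 0, 0], [-0.95, 0.08, 0.15, 0, 0], [-0.95, 0.08, 0.15, 0, 0], [-0.95, 0.08, 0.15, 0, 0], [-0.95, 0.08, 0.15, 0, 0], [-0.95, 0.08, 0.15, 0, 0]],
  ],
)

```text
t: 1.9
ee_pos: [468.2, 112.0, 170.9]
tool_rot: [0.748, 0.664, -0.001, 0.0]
wrist_force: [0.5, -0.1, 0.5]
opening: 0.0
gripper_force: 0.0
```

Call:
move_arm(
  motion=[
    [[-0.97, -0.09, 0.1, 0, 0], [-0.97, -0.09, 0.1, 0, 0], [-0.97, -0.09, 0.1, 0, 0], [-0.97, -0.09, 0.1, 0, 0], [-0.97, -0.09, 0.1, 0, 0], [-0.97, -0.09, 0.1, 0, 0]],
  ],
)

```text
t: 2.4
ee_pos: [428.4, -78.5, 151.3]
tool_rot: [0.748, 0.663, -0.0, 0.001]
wrist_force: [-1.0, -1.5, -0.0]
opening: -0.2
gripper_force: 0.0
```

```bash
python3 - <<'E'
from h import *
s=state();print(s["t"],s["ee_pos"],yaw(s),s["joints"])
plan([(418,-218,90,-6.5)])
E
```

```text
2.4 [428.39446711 -78.53194811 151.2726081 ] -6.879643303279967 [-0.10144362  0.48249521  0.30371602  2.1805404  -0.28278932  0.51425516
  0.29702518]
(418, -218, 90, -6.5) -> [-0.699  0.032  0.306 -0.004] dist 153 turn 0
```

Call:
move_arm(
  motion=[
    [[-0.7, 0.03, 0.4, 0, 0], [-0.7, 0.03, 0.4, 0, 0], [-0.7, 0.03, 0.4, 0, 0], [-0.7, 0.03, 0.4, 0, 0], [-0.7, 0.03, 0.4, 0, 0], [-0.7, 0.03, 0.4, 0, 0]],
  ],
)

```text
t: 2.9
ee_pos: [419.5, -214.0, 70.2]
tool_rot: [0.747, 0.665, 0.0, -0.001]
wrist_force: [0.5, 0.9, 0.2]
opening: 0.1
gripper_force: 0.0
```

```bash
python3 - <<'E'
from h import *
s=state();print(s["t"],s["ee_pos"],yaw(s),s["wrist_force"])
snap("top","top1");C=cam("top");im=cv2.imread("pics/top1.png")
cv2.imwrite("pics/c2.png",cv2.resize(im[230:330,390:520],None,fx=4,fy=4))
print(w2px(C,[s["ee_pos"]]))
E
```

```text
2.9 [ 419.50846605 -214.01159128   70.24366144] -6.6325144284624145 [0.50106933 0.88800439 0.19957039]
[[428.90228628 289.80231156]]
```

View pics/c2.png

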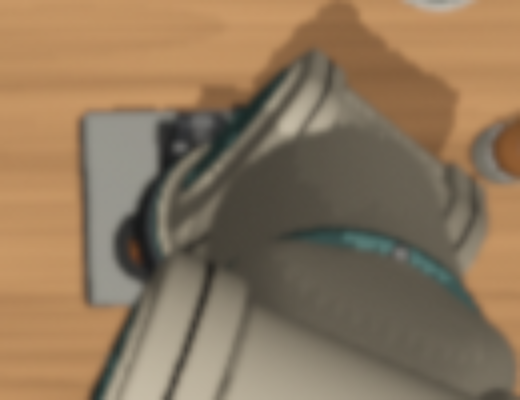

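The arm hides the key at (429,291), so I'll press in small steps by force.

Call:
move_arm(
  motion=[
    [[-0.01, -0.005, 0.05, 0, 0], [-0.01, -0.005, 0.08, 0, 0], [-0.01, -0.005, 0.1, 0, 0], [-0.01, -0.005, 0.1, 0, 0]],
  ],
)

```text
t: 3.28
ee_pos: [418.4, -214.1, 51.1]
tool_rot: [0.746, 0.666, 0.001, -0.0]
wrist_force: [1.2, 2.1, 1.6]
opening: -0.1
gripper_force: 0.9
```

Call:
move_arm(
  motion=[
    [[0, 0, 0.015, 0, 0], [0, 0, 0.025, 0, 0], [0, 0, 0.025, 0, 0]],
  ],
)

```text
t: 3.53
ee_pos: [418.1, -215.4, 46.4]
tool_rot: [0.747, 0.665, 0.001, -0.0]
wrist_force: [1.9, 2.7, 4.9]
opening: 0.2
gripper_force: 2.3
```

Contact is at about z=51. The key bottoms about 6 mm below that.

Call:
move_arm(
  motion=[
    [[0, 0, 0.01, 0, 0], [0, 0, 0.02, 0, 0], [0, 0, 0.02, 0, 0]],
  ],
)

```text
t: 3.78
ee_pos: [418.2, -215.5, 45.4]
tool_rot: [0.747, 0.665, 0.002, 0.0]
wrist_force: [-3.1, 7.1, 38.8]
opening: 0.0
gripper_force: 19.7
```

Call:
move_arm(
  motion=[
    [[0, 0, 0.01, 0, 0], [0, 0, 0.015, 0, 0], [0, 0, 0.015, 0, 0]],
  ],
)

```text
t: 4.03
ee_pos: [418.2, -215.6, 44.9]
tool_rot: [0.747, 0.665, 0.002, 0.001]
wrist_force: [-7.1, 9.9, 70.3]
opening: 0.2
gripper_force: 35.2
```

Call:
move_arm(
  motion=[
    [[0, 0, -0.2, 0, 0], [0.2, 0, -0.5, 0, 0], [0.8, 0.1, -0.5, 0, 0], [0.8, 0.1, -0.5, 0, 0], [0.8, 0.1, -0.5, 0, 0], [0.8, 0.1, -0.5, 0, 0], [0.8, 0.1, -0.5, 0, 0], [0.8, 0.1, -0.5, 0, 0]],
  ],
)

```text
t: 4.7
ee_pos: [456.0, -59.5, 139.4]
tool_rot: [0.746, 0.666, -0.0, 0.0]
wrist_force: [0.3, -1.0, -0.1]
opening: 0.1
gripper_force: 0.0
```

Call:
move_arm(
  motion=[
    [[1, 0.0, 0, 0, 20], [1, 0.0, 0, 0, 44], [1, 0.0, 0, 0, 44], [1, 0.0, 0, 0, 44], [1, 0.0, 0, 0, 44], [1, 0.0, 0, 0, 44]],
  ],
)

```text
t: 5.2
ee_pos: [479.8, 145.0, 138.6]
tool_rot: [0.745, 0.668, 0.001, -0.001]
wrist_force: [0.7, 0.3, 1.2]
opening: 43.9
gripper_force: 0.0
```

```bash
python3 - <<'E'
from h import *
s=state();print(s["t"],s["ee_pos"],yaw(s),s["wrist_force"],s["opening"])
plan([(462,220,130,-6.9),(465.8,256,90,-6.9),(465.8,256,15,-6.9)])
E
```

```text
5.2 [479.77826259 144.99467298 138.6396094 ] -6.241420105318151 [0.73092558 0.30526817 1.22948991] 43.909074361554666
(462, 220, 130, -6.9) -> [ 0.363 -0.129  0.043  0.007] dist 78 turn 1
(465.8, 256, 90, -6.9) -> [ 0.181 -0.003  0.2   -0.   ] dist 54 turn 0
(465.8, 256, 15, -6.9) -> [ 0.     0.     0.375 -0.   ] dist 75 turn 0
```

Call:
move_arm(
  motion=[
    [[0.54, -0.13, 0, 0.007, 44], [0.54, -0.13, 0.1, 0.007, 44], [0.54, -0.13, 0.19, 0.007, 44], [0.54, -0.13, 0.19, 0.007, 44], [0.54, -0.13, 0.19, 0.007, 44], [0.54, -0.13, 0.19, 0.007, 44]],
  ],
)

```text
t: 5.7
ee_pos: [466.5, 246.1, 101.0]
tool_rot: [0.752, 0.659, -0.001, 0.001]
wrist_force: [1.3, -0.3, 0.4]
opening: 43.7
gripper_force: 0.0
```

```bash
python3 - <<'E'
from h import *
im,d,C=snap("wrist","w2")
s=state();print(s["t"],s["ee_pos"],yaw(s))
H,S,V=cv2.split(cv2.cvtColor(im,cv2.COLOR_BGR2HSV))
M=((H>20)&(H<35)&(S>90)&(V>90)).astype(np.uint8)*255
c=max(cv2.findContours(M,cv2.RETR_EXTERNAL,cv2.CHAIN_APPROX_NONE)[0],key=cv2.contourArea)
print(cv2.boundingRect(c));r=cv2.minAreaRect(px2w(C,c[:,0].astype(float),26)[:,:2].astype(np.float32));print(r)
E
```

```text
5.75 [466.91512943 245.96762206 101.51892512] -7.5430577981862506
(293, 180, 41, 109)
((464.5483703613281, 258.19586181640625), (59.199440002441406, 19.89956283569336), 83.70027160644531)
```

View pics/w2.png

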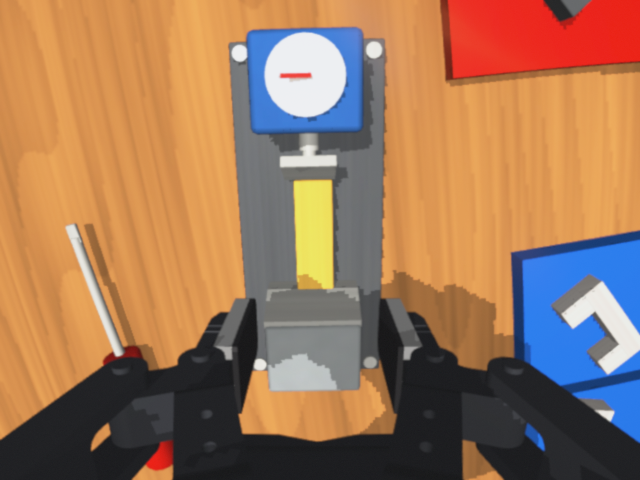

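Call:
move_arm(
  motion=[
    [[0.06, -0.015, 0.1, -0.01, 44], [0.06, -0.015, 0.2, -0.01, 44], [0.06, -0.015, 0.25, -0.01, 44], [0.06, -0.015, 0.25, -0.01, 44], [0.06, -0.015, 0.25, -0.01, 44]],
  ],
)

```text
t: 6.17
ee_pos: [465.0, 259.5, 51.6]
tool_rot: [0.746, 0.665, -0.0, 0.0]
wrist_force: [0.1, 0.0, 0.1]
opening: 43.6
gripper_force: 0.0
```

```bash
python3 - <<'E'
from h import *
s=state();print(s["t"],s["ee_pos"],yaw(s),s["qd"])
plan([(465,257.5,14,-6.6)])
E
```

```text
6.1667 [464.99481563 259.52067036  51.63669975] -6.566998019891858 [-1.29582227e-02 -1.86111396e-02  4.54894369e-03 -1.36960579e-02
  6.79129951e-04  7.95876721e-05 -1.45011225e-03]
(465, 257.5, 14, -6.6) -> [-0.01   0.001  0.188  0.   ] dist 38 turn 0
```

Call:
move_arm(
  motion=[
    [[-0.01, 0, 0.1, 0, 44], [-0.01, 0, 0.18, 0, 44], [-0.01, 0, 0.18, 0, 44], [-0.01, 0, 0.18, 0, 15], [-0.01, 0, 0.18, 0, 10], [-0.01, 0, 0.18, 0, 10], [-0.01, 0, 0.18, 0, 10], [-0.01, 0, 0.18, 0, 10]],
  ],
)

```text
t: 6.83
ee_pos: [465.5, 259.2, 16.9]
tool_rot: [0.746, 0.666, 0.001, 0.001]
wrist_force: [0.3, -1.6, 7.8]
opening: 18.1
gripper_force: 59.6
```

Call:
move_arm(
  motion=[
    [[0, 0, -0.1, 0, 10], [0, 0, -0.25, 0, 10], [0, 0, -0.4, 0, 10], [0, 0, -0.4, 0, 10]],
  ],
)

```text
t: 7.17
ee_pos: [467.2, 260.9, 100.4]
tool_rot: [0.746, 0.666, 0.004, 0.001]
wrist_force: [-0.6, 0.4, -1.3]
opening: 18.1
gripper_force: 60.9
```

Call:
move_arm(
  motion=[
    [[-1, 0, 0, 0, 10], [-1, 0, 0, 0, 10], [-1, 0, 0, 0, 10], [-1, 0, 0, 0, 10], [-1, 0, 0, 0, 10], [-1, 0, 0, 0, 10], [-1, 0, 0, 0, 10]],
  ],
)

```text
t: 7.75
ee_pos: [441.6, 58.5, 95.6]
tool_rot: [0.747, 0.665, -0.0, 0.0]
wrist_force: [-0.5, 1.0, -0.6]
opening: 18.1
gripper_force: 60.8
```

```bash
python3 - <<'E'
from h import *
s=state();print(s["t"],s["ee_pos"],yaw(s),s["opening"],s["gripper_force"],s["wrist_force"])
plan([(431.8,-2.6,60,0)])
im,d,C=snap("wrist","w3")
H,S,V=cv2.split(cv2.cvtColor(im,cv2.COLOR_BGR2HSV))
M=((H>20)&(H<35)&(S>90)&(V>90)).astype(np.uint8)*255
c=max(cv2.findContours(M,cv2.RETR_EXTERNAL,cv2.CHAIN_APPROX_NONE)[0],key=cv2.contourArea)
print(cv2.boundingRect(c));z=s["ee_pos"][2]+10;r=cv2.minAreaRect(px2w(C,c[:,0].astype(float),z)[:,:2].astype(np.float32));print(r)
print(px2w(C,[tuple(c[c[:,0,1].argmin(),0])],z))
E
```

```text
7.75 [441.63359341  58.46301339  95.60575866] -6.708226104366382 18.0587045980977 60.81259489059448 [-0.49521159  0.98305573 -0.58073801]
(431.8, -2.6, 60, 0) -> [-0.309 -0.013  0.178 -0.075] dist 71 turn -7
(287, 253, 61, 82)
((441.7486877441406, 72.77276611328125), (29.118589401245117, 19.857040405273438), 83.27275085449219)
[[434.71794552  88.2621836  105.60575866]]
```

Call:
move_arm(
  motion=[
    [[-0.31, -0.015, 0.1, -0.075, 10], [-0.31, -0.015, 0.2, -0.075, 10], [-0.31, -0.015, 0.23, -0.075, 10], [-0.31, -0.015, 0.23, -0.075, 10], [-0.31, -0.015, 0.23, -0.075, 10]],
  ],
)

```text
t: 8.22
ee_pos: [432.5, 1.0, 49.0]
tool_rot: [0.704, 0.71, 0.0, -0.0]
wrist_force: [0.3, 0.4, -1.3]
opening: 18.0
gripper_force: 61.0
```

```bash
python3 - <<'E'
from h import *
s=state();print(s["t"],s["ee_pos"],yaw(s),s["opening"],s["gripper_force"],s["wrist_force"])
im,d,C=snap("wrist","w4")
H,S,V=cv2.split(cv2.cvtColor(im,cv2.COLOR_BGR2HSV))
M=((H>60)&(H<90)&(S>60)).astype(np.uint8)*255
c=max(cv2.findContours(M,cv2.RETR_EXTERNAL,cv2.CHAIN_APPROX_NONE)[0],key=cv2.contourArea)
q=cv2.approxPolyDP(c,4,True)[:,0];print(np.c_[q,np.round(px2w(C,q,6)[:,:2],1)])
plan([(431.8,-2.6,11,0)])
E
```

```text
8.2167 [432.49285996   1.01512306  49.03827535] 0.4686710753264224 18.03929433355954 61.00066781044006 [ 0.32932592  0.3798666  -1.32498166]
[[256.  182.  404.   45.7]
 [254.  313.  401.  -16.4]
 [268.  309.  407.8 -14.3]
 [274.  295.  410.8  -7.1]
 [286.  295.  416.4  -7. ]
 [286.  252.  416.7  14. ]
 [292.  241.  419.4  19.2]
 [343.  241.  442.4  19.3]
 [349.  255.  445.3  12.8]
 [348.  295.  445.4  -6.8]
 [361.  295.  451.4  -6.8]
 [367.  309.  454.6 -13.9]
 [376.  309.  458.8 -13.9]
 [388.  190.  461.5  42.6]]
(431.8, -2.6, 11, 0) -> [-0.02  -0.006  0.192  0.006] dist 39 turn 1
```

Call:
move_arm(
  motion=[
    [[-0.015, -0.002, 0.08, 0.02, 10], [-0.015, -0.002, 0.14, 0.02, 10], [-0.015, -0.002, 0.17, 0.02, 10], [-0.015, -0.002, 0.185, 0.02, 10], [-0.015, -0.002, 0.185, 0.02, 10]],
  ],
)

```text
t: 8.68
ee_pos: [431.8, -1.6, 11.9]
tool_rot: [0.714, 0.701, -0.0, -0.0]
wrist_force: [0.3, 0.1, -0.6]
opening: 18.1
gripper_force: 61.0
```

Call:
move_arm(
  motion=[
    [[0, 0, 0.007, 0, 10], [0, 0, 0.01, 0, 10], [0, 0, 0.01, 0, 10]],
  ],
)

```text
t: 8.93
ee_pos: [432.8, -2.8, 11.4]
tool_rot: [0.716, 0.698, 0.001, -0.0]
wrist_force: [-0.0, -0.0, -1.6]
opening: 17.7
gripper_force: 61.0
```

Call:
move_arm(
  motion=[
    [[0, 0, 0.008, 0, 10], [0, 0, 0.012, 0, 10], [0, 0, 0.012, 0, 10]],
  ],
)

```text
t: 9.18
ee_pos: [432.8, -3.0, 10.8]
tool_rot: [0.716, 0.698, 0.001, -0.001]
wrist_force: [-2.8, 2.4, 19.9]
opening: 18.0
gripper_force: 63.5
```

Call:
move_arm(
  motion=[
    [[0, 0, -0.01, 0, 40], [0, 0, -0.01, 0, 40], [0, 0, -0.01, 0, 40], [0, 0, -0.2, 0, 40], [0, 0, -0.4, 0, 40], [0, 0, -0.5, 0, 40]],
  ],
)

```text
t: 9.68
ee_pos: [433.3, -4.3, 111.5]
tool_rot: [0.717, 0.698, -0.001, -0.0]
wrist_force: [0.4, -0.7, 0.3]
opening: 39.9
gripper_force: 0.0
```

```bash
python3 - <<'E'
from h import *
s=state();print(s["t"],s["ee_pos"],yaw(s),s["opening"],s["gripper_force"],s["wrist_force"])
plan([(560,120,120,36),(640,180,110,36.6)])
im,d,C=snap("wrist","w5")
H,S,V=cv2.split(cv2.cvtColor(im,cv2.COLOR_BGR2HSV))
M=((H>20)&(H<35)&(S>90)&(V>90)).astype(np.uint8)*255
c=max(cv2.findContours(M,cv2.RETR_EXTERNAL,cv2.CHAIN_APPROX_NONE)[0],key=cv2.contourArea)
print(cv2.boundingRect(c));r=cv2.minAreaRect(px2w(C,c[:,0].astype(float),20)[:,:2].astype(np.float32));print(r)
E
```

```text
9.6833 [433.25567193  -4.32951275 111.50806082] -1.5377942059021676 39.9292940985905 0.0 [ 0.43298133 -0.74095076  0.26639844]
(560, 120, 120, 36) -> [ 0.638  0.617 -0.042 -0.417] dist 178 turn -38
(640, 180, 110, 36.6) -> [ 0.008  0.5    0.05  -0.007] dist 100 turn -1
(299, 194, 36, 104)
((431.1015625, -3.346729278564453), (61.249271392822266, 20.259519577026367), 88.44126892089844)
```

Call:
move_arm(
  motion=[
    [[0.64, 0.62, -0.05, -0.42, 34], [0.64, 0.62, -0.05, -0.42, 34], [0.64, 0.62, -0.05, -0.42, 34], [0.64, 0.62, -0.05, -0.42, 34], [0.64, 0.62, -0.05, -0.42, 34], [0.64, 0.62, -0.05, -0.42, 34]],
  ],
)

```text
t: 10.23
ee_pos: [563.0, 125.6, 118.4]
tool_rot: [0.446, 0.895, 0.001, -0.0]
wrist_force: [-0.5, -0.8, 0.5]
opening: 34.0
gripper_force: 0.0
```

Call:
move_arm(
  motion=[
    [[0, 0.45, 0.05, 0, 34], [0, 0.45, 0.05, 0, 34], [0, 0.45, 0.05, 0, 34], [0, 0.45, 0.05, 0, 34]],
  ],
)

```text
t: 10.57
ee_pos: [633.9, 177.4, 107.1]
tool_rot: [0.45, 0.893, -0.0, -0.001]
wrist_force: [0.2, 0.5, 0.3]
opening: 33.8
gripper_force: 0.0
```

```bash
cat > u.py <<'E'
from h import *
import sys
s=state();print(s["t"],s["ee_pos"],yaw(s),s["opening"],s["wrist_force"])
im,d,C=snap("wrist",sys.argv[1]);zt=float(sys.argv[2])
H,S,V=cv2.split(cv2.cvtColor(im,cv2.COLOR_BGR2HSV))
M=((S<45)&(V>185)).astype(np.uint8)*255
for c in cv2.findContours(M,cv2.RETR_EXTERNAL,cv2.CHAIN_APPROX_NONE)[0]:
    if cv2.contourArea(c)>600:
        P=px2w(C,c[:,0].astype(float),zt)[:,:2].astype(np.float32);r=cv2.minAreaRect(P)
        q=cv2.approxPolyDP(c,4,True)[:,0];print(cv2.contourArea(c),r);print(np.c_[q,np.round(px2w(C,q,zt)[:,:2],1)].tolist())
E
python3 u.py w6 18
```

```text
10.5667 [633.94765806 177.43826237 107.08935634] 36.57277538124591 33.77362135260267 [0.22197208 0.52541064 0.26531529]
3564.5 ((634.3463745117188, 173.69015502929688), (30.530237197875977, 59.33137512207031), 35.129268646240234)
[[290.0, 206.0, 605.2, 189.0], [290.0, 229.0, 612.7, 178.4], [318.0, 230.0, 625.6, 187.2], [319.0, 283.0, 644.9, 162.2], [290.0, 284.0, 631.8, 151.7], [289.0, 303.0, 638.2, 141.6], [340.0, 305.0, 663.1, 158.5], [344.0, 207.0, 629.3, 206.2]]
4004.5 ((444.5362854003906, 190.76101684570312), (40.867095947265625, 39.7551383972168), 83.44961547851562)
[[25.0, 0.0, 428.1, 196.0], [29.0, 7.0, 432.0, 194.2], [33.0, 0.0, 432.1, 198.4], [35.0, 6.0, 434.7, 196.5], [41.0, 0.0, 436.0, 200.9], [40.0, 11.0, 438.4, 195.8], [34.0, 9.0, 435.0, 194.9], [29.0, 19.0, 435.1, 189.0], [28.0, 14.0, 433.3, 190.8], [7.0, 18.0, 423.7, 182.5], [3.0, 37.0, 426.7, 172.8], [51.0, 80.0, 461.7, 168.9], [94.0, 19.0, 466.0, 208.7], [73.0, 0.0, 451.3, 210.5], [53.0, 0.0, 441.8, 204.5], [65.0, 7.0, 449.4, 205.1], [54.0, 13.0, 445.7, 199.2], [43.0, 6.0, 438.6, 198.9], [50.0, 0.0, 440.4, 203.6]]
```

View pics/w6.png

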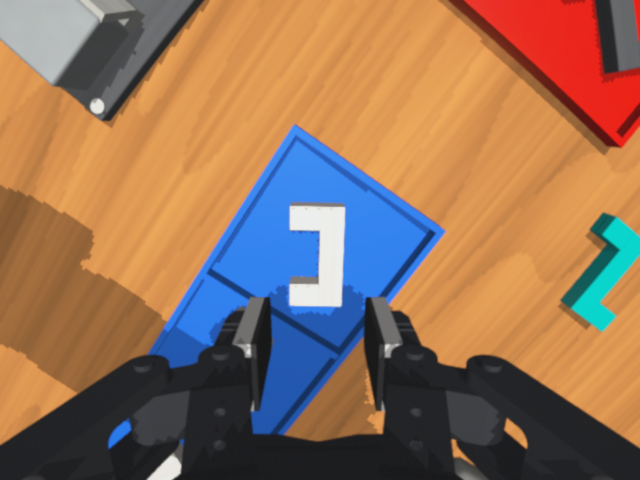

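The picture shows new_u with its spine at (331,255) and feet to the left. The right tray wall is near, so I'll use a 26 mm opening.

```bash
python3 - <<'E'
from h import *
plan([(640.5,178.6,50,35.5)])
E
```

```text
(640.5, 178.6, 50, 35.5) -> [-0.01   0.043  0.287  0.01 ] dist 58 turn 1
```

Call:
move_arm(
  motion=[
    [[-0.01, 0.04, 0.1, 0.01, 26], [-0.01, 0.04, 0.2, 0.01, 26], [-0.01, 0.04, 0.29, 0.01, 26], [-0.01, 0.04, 0.29, 0.01, 26], [-0.01, 0.04, 0.29, 0.01, 26]],
  ],
)

```text
t: 11.03
ee_pos: [638.5, 176.3, 50.1]
tool_rot: [0.459, 0.888, -0.002, -0.002]
wrist_force: [0.0, -0.1, -0.1]
opening: 26.1
gripper_force: 0.0
```

```bash
python3 u.py w7 18; python3 - <<'E'
from h import *
plan([(640.5,178.6,7.5,35.5)])
E
```

```text
11.0333 [638.51861682 176.2755724   50.0616859 ] 35.350643457092815 26.065219519835036 [ 0.0040194  -0.08437684 -0.08327227]
4637.5 ((632.2091064453125, 176.7239990234375), (30.47023582458496, 51.091121673583984), 35.37473678588867)
[[273.0, 224.0, 605.2, 188.9], [274.0, 253.0, 612.6, 178.6], [313.0, 255.0, 626.7, 187.5], [313.0, 321.0, 644.5, 162.1], [287.0, 323.0, 635.6, 154.5], [290.0, 332.0, 639.2, 151.6], [321.0, 327.0, 649.2, 161.8], [339.0, 332.0, 657.3, 164.5], [345.0, 225.0, 630.1, 206.0]]
(640.5, 178.6, 7.5, 35.5) -> [ 0.006  0.009  0.219 -0.002] dist 44 turn 0
```

Call:
move_arm(
  motion=[
    [[0.006, 0.012, 0.08, 0, 26], [0.006, 0.012, 0.15, 0, 26], [0.006, 0.012, 0.2, 0, 26], [0.006, 0.012, 0.21, 0, 26], [0.006, 0.012, 0.21, 0, 26]],
  ],
)

```text
t: 11.5
ee_pos: [640.2, 179.8, 7.2]
tool_rot: [0.458, 0.889, -0.001, -0.002]
wrist_force: [0.4, 0.2, -0.3]
opening: 25.8
gripper_force: 0.0
```

Call:
move_arm(
  motion=[
    [[0, 0, 0, 0, 14], [0, 0, 0, 0, 8], [0, 0, 0, 0, 5], [0, 0, 0, 0, 5], [0, 0, 0, 0, 5]],
  ],
)

```text
t: 11.92
ee_pos: [641.4, 180.1, 8.9]
tool_rot: [0.458, 0.889, -0.0, -0.001]
wrist_force: [0.3, 0.3, -0.3]
opening: 11.8
gripper_force: 61.5
```

Call:
move_arm(
  motion=[
    [[0, 0, -0.1, 0, 5], [0, 0, -0.25, 0, 5], [0, 0, -0.5, 0, 5], [0, 0, -0.5, 0, 5], [0, 0, -0.5, 0, 5]],
  ],
)

```text
t: 12.33
ee_pos: [644.3, 180.2, 112.7]
tool_rot: [0.458, 0.889, 0.002, 0.002]
wrist_force: [0.3, 0.3, -0.8]
opening: 12.1
gripper_force: 61.6
```

```bash
python3 - <<'E'
from h import *
s=state();print(s["t"],s["ee_pos"],yaw(s),s["opening"],s["gripper_force"])
plan([(540,235,110,0),(465.2,257.5,100,-6.5)])
E
python3 u.py w8 115
```

```text
12.3333 [644.28452062 180.23470301 112.72382458] 35.45171786833937 12.115973187601844 61.566925048828125
(540, 235, 110, 0) -> [ 0.525 -0.266  0.014  0.394] dist 118 turn 35
(465.2, 257.5, 100, -6.5) -> [ 0.112 -0.374  0.05   0.072] dist 79 turn 6
12.3333 [644.28452062 180.23470301 112.72382458] 35.45171786833937 12.115973187601844 [ 0.33365873  0.28751482 -0.75283492]
5070.5 ((630.91748046875, 181.54354858398438), (31.841331481933594, 35.086212158203125), 35.34264373779297)
[[246.0, 256.0, 608.1, 186.9], [247.0, 292.0, 615.6, 175.8], [295.0, 293.0, 629.6, 185.3], [301.0, 303.0, 633.5, 183.4], [301.0, 347.0, 643.5, 169.0], [312.0, 342.0, 645.6, 173.0], [330.0, 345.0, 651.7, 175.8], [337.0, 256.0, 633.6, 204.9]]
```

```bash
cat > off.py <<'E'
from h import *
import sys
def off(f,st,dz=9.1):
    im=cv2.imread(f"pics/{f}.png");H,S,V=cv2.split(cv2.cvtColor(im,cv2.COLOR_BGR2HSV));C=cam("wrist",st)
    M=((S<45)&(V>185)).astype(np.uint8)*255
    Y=np.radians(yaw(st));ty=np.array([np.cos(Y),np.sin(Y)]);tx=np.array([-ty[1],ty[0]])
    for c in cv2.findContours(M,cv2.RETR_EXTERNAL,cv2.CHAIN_APPROX_NONE)[0]:
        m=c[:,0].mean(0)
        if cv2.contourArea(c)>2000 and 220<m[0]<400 and 200<m[1]<370:
            P=px2w(C,c[:,0].astype(float),st["ee_pos"][2]+dz)[:,:2]-np.array(st["ee_pos"])[:2]
            x,y=P@tx,P@ty;k=(y>-8)&(y<4)&(x>0)
            print("far end x",np.percentile(x,[80,90,97]).round(1),"at spine",x[k].max().round(1),"y range",y.min().round(1),y[x>10].max().round(1))
if __name__=="__main__":
    s=state();off(sys.argv[1],s)
E
python3 off.py w8
```

```text
far end x [28.5 28.5 28.5] at spine 28.5 y range -24.8 5.5
```

Call:
move_arm(
  motion=[
    [[0.53, -0.27, 0.01, 0.39, 5], [0.53, -0.27, 0.01, 0.39, 5], [0.53, -0.27, 0.01, 0.39, 5], [0.53, -0.27, 0.01, 0.39, 5], [0.53, -0.27, 0.01, 0.39, 5], [0.53, -0.27, 0.01, 0.39, 5]],
  ],
)

```text
t: 12.88
ee_pos: [533.9, 235.6, 104.9]
tool_rot: [0.705, 0.709, -0.003, -0.001]
wrist_force: [0.5, -0.8, -0.6]
opening: 11.5
gripper_force: 61.5
```

```bash
python3 - <<'E'
from h import *
s=state();print(s["t"],s["ee_pos"],yaw(s),s["opening"],s["gripper_force"])
plan([(465.3,260,90,-6.5)])
E
```

```text
12.8833 [533.93465088 235.61202436 104.87189864] 0.28286548304995185 11.511962104303022 61.53717398643494
(465.3, 260, 90, -6.5) -> [ 0.124 -0.343  0.074  0.075] dist 74 turn 7
```

Call:
move_arm(
  motion=[
    [[0.125, -0.345, 0, 0.075, 5], [0.125, -0.345, 0.07, 0.075, 5], [0.125, -0.345, 0.07, 0.075, 5], [0.125, -0.345, 0.07, 0.075, 5], [0.125, -0.345, 0.07, 0.075, 5]],
  ],
)

```text
t: 13.3
ee_pos: [467.2, 259.2, 92.5]
tool_rot: [0.745, 0.667, -0.001, -0.0]
wrist_force: [0.9, -0.2, -0.2]
opening: 11.8
gripper_force: 61.5
```

```bash
python3 - <<'E'
from h import *
s=state();print(s["t"],s["ee_pos"],yaw(s),s["opening"],s["gripper_force"])
plan([(465.5,260.5,52,-6.5)])
snap("wrist","w9")
E
python3 off.py w9
```

```text
13.3 [467.20019603 259.15259578  92.46568213] -6.288809297259304 11.793064084456972 61.5339732170105
(465.5, 260.5, 52, -6.5) -> [ 0.006 -0.009  0.202  0.002] dist 41 turn 0
far end x [27.5 27.5 27.5] at spine 27.5 y range -25.2 5.1
```

View pics/w9.png

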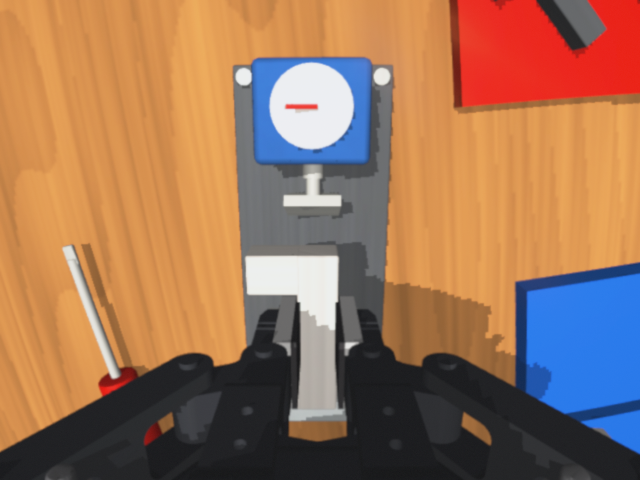

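new_u is held straight at (318,320), with its feet to the left and aligned with the jaw at (312,203).

Call:
move_arm(
  motion=[
    [[0.008, -0.008, 0.1, 0.002, 5], [0.008, -0.008, 0.2, 0.002, 5], [0.008, -0.008, 0.2, 0.002, 5], [0.008, -0.008, 0.2, 0.002, 5]],
  ],
)

```text
t: 13.68
ee_pos: [465.9, 260.3, 52.7]
tool_rot: [0.747, 0.665, -0.001, -0.001]
wrist_force: [-0.1, -0.8, -0.4]
opening: 11.7
gripper_force: 61.5
```

Call:
move_arm(
  motion=[
    [[0, 0, 0.04, 0, 5], [0, 0, 0.07, 0, 5], [0, 0, 0.1, 0, 5], [0, 0, 0.1, 0, 5]],
  ],
)

```text
t: 14.02
ee_pos: [465.3, 260.3, 32.4]
tool_rot: [0.747, 0.665, -0.001, -0.0]
wrist_force: [-0.3, -2.6, -0.7]
opening: 12.3
gripper_force: 61.5
```

Call:
move_arm(
  motion=[
    [[0, 0, 0.02, 0, 5], [0, 0, 0.04, 0, 5], [0, 0, 0.055, 0, 5], [0, 0, 0.055, 0, 5]],
  ],
)

```text
t: 14.35
ee_pos: [465.1, 260.8, 21.4]
tool_rot: [0.747, 0.665, -0.001, -0.001]
wrist_force: [-0.1, -3.3, -2.3]
opening: 12.0
gripper_force: 61.4
```

Call:
move_arm(
  motion=[
    [[0, 0, 0.01, 0, 5], [0, 0, 0.02, 0, 5], [0, 0, 0.02, 0, 5]],
  ],
)

```text
t: 14.6
ee_pos: [465.1, 261.2, 17.7]
tool_rot: [0.747, 0.665, -0.001, -0.001]
wrist_force: [0.3, -3.0, -1.0]
opening: 11.6
gripper_force: 61.5
```

Call:
move_arm(
  motion=[
    [[0, 0, 0.01, 0, 5], [0, 0, 0.015, 0, 5], [0, 0, 0.015, 0, 5]],
  ],
)

```text
t: 14.85
ee_pos: [465.2, 261.4, 16.7]
tool_rot: [0.747, 0.665, -0.0, -0.001]
wrist_force: [-4.4, -5.5, 17.5]
opening: 11.9
gripper_force: 63.8
```

Call:
move_arm(
  motion=[
    [[0, 0, 0.006, 0, 5], [0, 0, 0.012, 0, 5], [0, 0, 0.012, 0, 5]],
  ],
)

```text
t: 15.1
ee_pos: [465.2, 261.4, 16.6]
tool_rot: [0.747, 0.665, 0.0, -0.002]
wrist_force: [-9.5, -6.7, 41.1]
opening: 11.7
gripper_force: 66.7
```

Call:
move_arm(
  motion=[
    [[0, 0, -0.02, 0, 20], [0, 0, -0.02, 0, 28], [0, 0, -0.02, 0, 30], [0, 0, -0.1, 0, 30], [0, 0, -0.25, 0, 30], [-0.1, 0, -0.45, 0, 30], [-0.1, 0, -0.45, 0, 30]],
  ],
)

```text
t: 15.68
ee_pos: [465.8, 240.1, 106.8]
tool_rot: [0.747, 0.665, 0.002, 0.001]
wrist_force: [1.6, -0.8, -0.2]
opening: 30.0
gripper_force: 0.0
```

```bash
python3 u.py w10 26; python3 - <<'E'
from h import *
s=state();C=cam("wrist",s);d=np.load("pics/w10.npy")
for p in [(275,225),(320,215),(310,250)]:print(p,d2w(C,d,p).round(1))
im=cv2.imread("pics/w10.png");cv2.imwrite("pics/c10.png",im[100:400,160:480])
plan([(450,60,130,-6.5),(425,-130,130,-6.5),(418,-296,80,-6.5)])
E
```

```text
15.6833 [465.76836293 240.12597868 106.76527471] -6.699205223191939 29.968236323055745 [ 1.5823552  -0.81571096 -0.18930515]
740.5 ((447.066650390625, 173.68136596679688), (14.998379707336426, 32.99636459350586), 83.31007385253906)
[[274.0, 371.0, 430.2, 170.9], [329.0, 374.0, 462.7, 165.0], [307.0, 353.0, 451.3, 180.7], [276.0, 363.0, 432.2, 176.2]]
790.0 ((337.9281005859375, 241.05931091308594), (5.522647857666016, 80.91858673095703), 5.0049848556518555)
[[72.0, 210.0, 334.2, 281.3], [70.0, 217.0, 332.0, 277.6], [118.0, 341.0, 340.3, 200.7], [80.0, 218.0, 337.6, 276.4]]
4189.5 ((454.52734375, 258.8712463378906), (59.4365348815918, 30.458106994628906), 83.2569808959961)
[[266.0, 168.0, 443.6, 290.1], [266.0, 193.0, 441.7, 277.2], [298.0, 195.0, 458.2, 274.1], [299.0, 250.0, 454.9, 244.1], [269.0, 252.0, 438.5, 244.9], [269.0, 275.0, 436.5, 231.7], [322.0, 275.0, 465.7, 228.2], [323.0, 169.0, 472.9, 286.1]]
630.5 ((467.2773132324219, 300.2842712402344), (9.55164623260498, 27.729570388793945), 83.22119903564453)
[[282.0, 144.0, 453.5, 301.2], [283.0, 152.0, 453.4, 297.1], [336.0, 151.0, 480.5, 294.4], [335.0, 142.0, 480.5, 299.0], [315.0, 142.0, 470.4, 300.2], [314.0, 133.0, 470.4, 304.7], [303.0, 135.0, 464.7, 304.4], [303.0, 142.0, 464.3, 300.9]]
4970.5 ((471.4288024902344, 339.09478759765625), (38.272735595703125, 38.53514862060547), 38.65068817138672)
[[305.0, 21.0, 472.4, 358.3], [278.0, 35.0, 458.6, 353.5], [269.0, 67.0, 452.2, 339.2], [285.0, 95.0, 458.2, 324.9], [311.0, 103.0, 470.7, 319.5], [338.0, 88.0, 484.9, 325.2], [347.0, 60.0, 490.7, 337.9], [341.0, 40.0, 488.8, 347.6], [330.0, 28.0, 484.1, 353.7]]
(275, 225) [441.2 257.4  10.4]
(320, 215) [467.6 263.3  25. ]
(310, 250) [459.9 244.   22.9]
(450, 60, 130, -6.5) -> [-0.909  0.031 -0.124 -0.002] dist 183 turn 0
(425, -130, 130, -6.5) -> [-0.958 -0.017 -0.    -0.   ] dist 192 turn 0
(418, -296, 80, -6.5) -> [-0.829  0.059  0.25  -0.   ] dist 174 turn 0
```

View pics/c10.png

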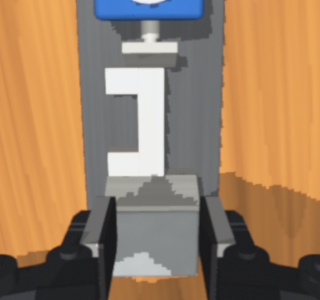

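The bracket lies flat and straight between the fence and the jaw (crop (140,120)), within about 3 mm of the seat centre. Next is the record key.

Call:
move_arm(
  motion=[
    [[-0.1, 0, -0.12, 0, 10], [-0.91, 0.03, -0.12, 0, 0], [-0.91, 0.03, -0.12, 0, 0], [-0.91, 0.03, -0.12, 0, 0], [-0.91, 0.03, -0.12, 0, 0], [-0.91, 0.03, -0.12, 0, 0], [-0.91, 0.03, -0.12, 0, 0]],
  ],
)

```text
t: 16.32
ee_pos: [448.0, 58.8, 126.0]
tool_rot: [0.748, 0.664, -0.001, -0.001]
wrist_force: [0.2, 0.8, -0.4]
opening: -0.1
gripper_force: 0.0
```

Call:
move_arm(
  motion=[
    [[-0.96, -0.02, 0, 0, 0], [-0.96, -0.02, 0, 0, 0], [-0.96, -0.02, 0, 0, 0], [-0.96, -0.02, 0, 0, 0], [-0.96, -0.02, 0, 0, 0], [-0.96, -0.02, 0, 0, 0]],
  ],
)

```text
t: 16.82
ee_pos: [422.7, -134.6, 126.6]
tool_rot: [0.748, 0.663, -0.002, 0.001]
wrist_force: [0.2, 0.2, 0.0]
opening: -0.1
gripper_force: 0.0
```

```bash
python3 - <<'E'
from h import *
plan([(417.5,-297,80,-6.5)]);C=cam("top")
print(state()["ee_pos"],px2w(C,[[428.9,291],[465,290.3]],51))
E
```

```text
(417.5, -297, 80, -6.5) -> [-0.809  0.072  0.233 -0.005] dist 169 turn 0
[ 422.73806704 -134.64357244  126.60930656] [[ 417.59839192 -217.35525451   51.        ]
 [ 418.06639638 -297.01560744   51.        ]]
```

Call:
move_arm(
  motion=[
    [[-0.81, 0.07, 0, 0, 0], [-0.81, 0.07, 0.1, 0, 0], [-0.81, 0.07, 0.23, 0, 0], [-0.81, 0.07, 0.28, 0, 0], [-0.81, 0.07, 0.28, 0, 0], [-0.81, 0.07, 0.28, 0, 0]],
  ],
)

```text
t: 17.32
ee_pos: [417.3, -293.3, 68.3]
tool_rot: [0.747, 0.665, -0.001, -0.002]
wrist_force: [-0.2, 0.3, 0.4]
opening: -0.0
gripper_force: 0.0
```

Call:
move_arm(
  motion=[
    [[-0.015, 0, 0.04, 0, 0], [-0.015, 0, 0.08, 0, 0], [-0.015, 0, 0.1, 0, 0], [-0.015, 0, 0.11, 0, 0], [-0.015, 0, 0.11, 0, 0]],
  ],
)

```text
t: 17.73
ee_pos: [418.0, -293.4, 48.6]
tool_rot: [0.746, 0.666, 0.0, -0.002]
wrist_force: [0.6, 2.0, 3.7]
opening: -0.2
gripper_force: 1.7
```

Call:
move_arm(
  motion=[
    [[0, 0, 0.01, 0, 0], [0, 0, 0.02, 0, 0], [0, 0, 0.02, 0, 0]],
  ],
)

```text
t: 17.98
ee_pos: [417.8, -294.4, 46.0]
tool_rot: [0.746, 0.666, 0.001, -0.001]
wrist_force: [-0.2, 5.9, 13.5]
opening: 0.1
gripper_force: 6.7
```

Call:
move_arm(
  motion=[
    [[0, 0, 0.01, 0, 0], [0, 0, 0.025, 0, 0], [0, 0, 0.025, 0, 0]],
  ],
)

```text
t: 18.23
ee_pos: [418.0, -294.4, 45.1]
tool_rot: [0.747, 0.665, 0.003, -0.0]
wrist_force: [-6.3, 13.5, 59.1]
opening: 0.1
gripper_force: 29.6
```

Call:
move_arm(
  motion=[
    [[0, 0, -0.2, 0, 0], [0, 0, -0.4, 0, 0], [0, 0, -0.6, 0, 0], [0, 0, -0.6, 0, 0], [0, 0, -0.6, 0, 0]],
  ],
)

```text
t: 18.65
ee_pos: [418.4, -297.0, 161.9]
tool_rot: [0.747, 0.665, -0.0, 0.002]
wrist_force: [-0.5, 0.0, 0.0]
opening: -0.1
gripper_force: 0.0
```

```bash
python3 - <<'E'
from h import *
s=state();print(s["t"],s["ee_pos"])
im,d,C=snap("top","top2");H,S,V=cv2.split(cv2.cvtColor(im,cv2.COLOR_BGR2HSV))
cv2.imwrite("pics/c11.png",cv2.resize(im[120:400,100:540],None,fx=1.8,fy=1.8))
E
```

```text
18.65 [ 418.42207862 -296.95946326  161.878311  ]
```

View pics/c11.png

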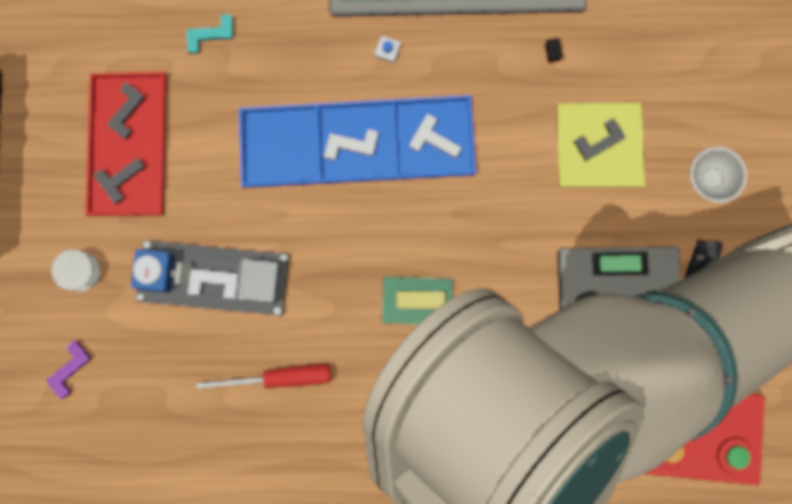

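The crop shows new_u seated at (213,280), the master centred on the pad at (420,299), and the rest of the visible bench undisturbed. Handing in.

```bash
python3 -c "
from station import *
print(finish_job())"
```

```text
the job is handed in; nothing more can be done
None
```

The job is handed in, done in the order asked in about 19 s: zero key pressed, master laid on its green pad, the matching U bracket (new_u) seated in the comparator, and record key pressed; the hand-in returned no verdict.

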